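# Snug the bottle in its cam clamp

### The job

Two cam clamps stand on the bench. In the one that holds the blue-capped reagent bottle, turn the lever with the red upright handle counter-clockwise (seen from above) until the sprung rubber pad holds the bottle snugly against the wooden V-stop with the pad's spring about half pressed in; do not overrun and press the spring home. Keep the bottle upright, leave the other clamp's lever as it is, and let go.

Things in the scene. Friction and masses are not known exactly. Their poses are not given: they have to be found in the camera images.
- cam_lever (a joint): Lever of the cam clamp that holds the bottle, rad. A steel snail-shaped (steadily rising eccentric) cam with a dark flat steel arm, turning about a vertical axis; 0 is fully open, grows counter-clockwise seen from above, end stop 2.2. It starts at 0 to 0.25. The cam pushes the aluminium jaw (which carries the sprung pad) 14 mm per rad towards the bottle (14 mm x angle). Friction (0.3 N m) keeps it where it is left; turning it takes 3 to 7 N at the handle.
- cam_handle (a point): Point on the axis of that lever's red upright round handle (16 mm diameter, from z = 0.066, the top of the arm, to z = 0.118); the point is at z = 0.095, a good height to grip. 110 mm from the lever's axis, it travels on a horizontal circle about cam_pivot.
- cam_pivot (a point): Point on the vertical axis of that lever, at the same height (z = 0.095). At lever angle 0 the direction from the pivot to the bottle is that from the pivot to the handle turned 90 degrees clockwise seen from above.
- grip_pad (a joint): How far the black rubber pad (46 mm wide, on two yellow guide pins) is pressed into the jaw against its spring, m: 0 free (18 mm of yellow pin shows), 0.014 fully in (4 mm shows); 900 N/m. About 0.007 is half in. It stays near 0 until the pad pushes the bottle (up to 0.003 while the bottle slides), then grows one for one with the jaw's travel. At lever angle 0 the pad's face is 60 mm from the pivot's axis.
- reagent_bottle: Clear squat bottle with white contents and a blue screw cap, 64 mm diameter, 131 mm tall, about 0.2 kg (0.14 to 0.26), standing loose on the clamp's 12 mm base plate between pad and V-stop; origin at the centre of its underside. Pad and stop act on it sideways, so it slides a few mm until it sits in the stop.
- v_stop: Fixed pale wooden V-stop on that clamp, 70 mm high, opening towards the pad; its origin is on the table plane where the axis of the bottle stands once seated in the V, 100 to 108 mm from the pivot; its x axis points from the pad to the stop. The pad reaches the seated bottle after 8 to 16 mm of jaw travel.
- spare_handle (a point): Point at z = 0.095 on the red handle of the other, equal clamp, which holds a conical flask. To be left alone.
Not all that is in view belongs to the job. What is shaped like the reagent_bottle but orange or yellow is not meant.

How it is judged (in metres and radians):
At the end, for the whole second after the job is handed in: The pad's spring is pressed in 2 to 12 mm (of 14), the bottle is pressed against the V-stop with more than 0.5 N, within 6 mm of its seat and upright within 0.1 rad, and bottle and lever are at rest (value of joint grip_pad between 0.002 and 0.012 m and contact force between reagent_bottle and v_stop above 0.5 N and horizontal distance between reagent_bottle and v_stop below 0.006 m and angle between reagent_bottle's own z axis and vertical below 0.1 rad and linear speed of reagent_bottle below 0.02 m/s and velocity of joint cam_lever between -0.05 and 0.05 rad/s); the robot touches nothing.
It fails at once if the clamp is overrun: pad spring pressed in more than 12.5 mm (value of joint grip_pad above 0.0125 m).
It fails at once if the bottle is tipped by more than 0.25 rad (angle between reagent_bottle's own z axis and vertical above 0.25 rad).
It fails at once if the other clamp's lever is moved (its handle by more than 15 mm) (distance of spare_handle from where it was at the start of the episode above 0.015 m).
It also fails if it takes over 38 s, if anything falls off the work surface, if the arm or the gripper's body presses on something with over 40 N, if the wrist force passes 120 N, or if a joint passes its speed limit or range.

### The arm

A 6-joint arm with a two-finger parallel gripper is mounted at the origin on a cart in front of the work surface, level with it; the furniture and walls round the work are solid. World frame = base frame: x ahead of the robot, y to its left, z up, the work surface at z = 0. Lengths are in m, angles in degrees, forces in N, time in s.
With the tool pointing down it reaches from about 0.25 to 0.85 m from the base axis. Payload 12.5 kg.
Tool frame: the origin (TCP) lies midway between the tips of the shut fingers; the grasp point (between the pads) lies 19 mm behind it; z points along the fingers, y is the line along which they close (so a half turn about z gives the same grasp; the last joint's range is limited). The gripper opens to 93 mm and grips with 3 to 60 N. Pads are 15 mm wide; open, the fingers measure 128 mm over their backs; the gripper's body (75 mm by 188 mm) begins 65 mm behind the grasp point.
Start: joints at [-70.795, 20.094, 94.641, -0, 65.266, -4.847], TCP at [0.224, -0.502, 0.197] pointing down, gripper open.
Joint ranges: [-157.81, 157.81], [-45, 120.19], [0.68, 151.7], [-89.99, 269.99], [4.06, 180], [-164.3, 164.3]. Speed limits (degrees/s): [127.2, 127.2, 159.86, 180, 180, 180].

### API

Orientations are given as a 3x3 rotation matrix whose columns are the frame's x, y, z axes.
In Python, from cell import readout, camera, arm gives the robot as it stands.
- The arm moves only by the tool apply_moves, never from a script. Its arguments are lists of equal length, an entry for each row: "travel": the shift along the tool's x, y, z in mm, a list of three; "rot": the turn, a rotation vector about the tool's x, y, z in rad, a list of three. A call has 1 to 8 rows; each row shifts and turns the commanded pose from where the row before left it, along the tool's axes as they then stand; what a row does not reach is not made up. A row lasts 1/8 s, in which the tool goes at most 62.5 mm and 10.7 degrees, less where a joint would pass 70% of its speed; a pose out of reach is approached as far as the arm can. A call is refused whole if a number of a shift passes 62.5 or a number of a turn 0.188, either way. A call with a gripper value outside its range is refused whole. "claw" is the finger opening in mm, from 0 to 93, set as the call begins (left out, the last holds). The fingers move at their own pace and stop on an object; "newtons" is the grip in N (left out, the last holds). Time passes only in rows, so rows that do not move let the fingers close. It gives the time, the measured TCP pose, the force, the opening and the grip force at its end, in the units of the state.
- readout.get_obs(): the state, without advancing time (a new reading comes with each control period).
- camera(name): name is "side" or "top" or "wrist"; returns a dict with "img" (400x640x3 uint8, red, green, blue), "fx", "fy", "cx", "cy" (pixels), "view" (4x4, takes a point from world to camera coordinates). Camera axes: x right, y down, z forward; pixel columns grow to the right and rows downward; lengths in m; the calibration is good to about 2 mm. The wrist camera is an equidistant fisheye: a pixel r from the principal point sees the ray r / f radians off the axis. A picture is of the moment at which its call begins. There is no depth.
- arm.sign_off(): hands the job in; it is judged then, once.
The state is a dict: "clock": time; "q": joint angles; "joint_vel": joint speeds; "joint_torque": joint torques, N m; "eef_pos": TCP position; "ee_rot": TCP orientation; "wrist_force": force on the tool from outside, world axes, zero at the start; "wrist_torque": the same for the moment, N m; "gripper_width": opening from 0.0 (shut) to 1.0 (fully open); "gripper_force": force on a finger pad.
Only numpy, scipy, OpenCV 4.12 (cv2) and the standard library are available. Lean on these libraries where they do the work, as an engineer would, in place of code of your own. Each camera call takes 0.05 s, during which the arm holds its last target. There are 200 camera calls.

## Working session

There is one attempt and no reset: what is moved stays moved. The work goes in short steps, Python scripts to look and compute and a tool call to move; the robot and the scene stay as the last step left them, time stands still between calls to the robot, and variables do not carry over. Pictures are saved under pics/ and viewed, at most 10 in all, crops included, and the job is handed in when it is done.

Besides the shell and the picture viewer there is one more tool, called after "Call:" as name(argument=value, ...) on one line, values as JSON. apply_moves: Moves the arm, as the interface text tells. Its arguments: {"type":"object","properties":{"travel":{"type":"array","items":{"type":"array","items":{"type":"number"}}},"rot":{"type":"array","items":{"type":"array","items":{"type":"number"}}},"claw":{"type":"number"},"newtons":{"type":"number"}},"required":["travel","rot"]}

```bash
mkdir -p pics; cat > h.py <<'E'
import numpy as np, cv2
from cell import readout, camera, arm
def ray(c,u,v):
    R=c["view"][:3,:3];t=c["view"][:3,3]
    d=R.T@np.array([(u-c["cx"])/c["fx"],(v-c["cy"])/c["fy"],1.]);return -R.T@t,d
def onz(c,u,v,z):
    o,d=ray(c,u,v);return o+d*(z-o[2])/d[2]
def proj(c,p):
    q=c["view"][:3,:3]@np.array(p)+c["view"][:3,3];return q[0]/q[2]*c["fx"]+c["cx"],q[1]/q[2]*c["fy"]+c["cy"]
def save(c,n):cv2.imwrite("pics/"+n,c["img"][:,:,::-1])
def reds(c,lo=40):
    h=cv2.cvtColor(c["img"],cv2.COLOR_RGB2HSV);m=(((h[...,0]<7)|(h[...,0]>173))&(h[...,1]>140)&(h[...,2]>70)).astype(np.uint8)
    n,l,s,ce=cv2.connectedComponentsWithStats(m);return [(s[i].tolist(),ce[i].round(1).tolist()) for i in range(1,n) if s[i][4]>lo]
E
python3 - <<'E'
from h import *
for n in("top","side"):
    c=camera(n);save(c,n+"1.png");print(n,c["fx"],(-c["view"][:3,:3].T@c["view"][:3,3]).round(3),reds(c))
E
```

```text
top 456.1913281545735 [0.502 0.07  1.137] [([111, 97, 16, 15, 162], [119.1, 104.8]), ([350, 103, 23, 18, 179], [361.4, 111.7]), ([199, 224, 10, 7, 45], [203.6, 227.0])]
side 470.7209905565147 [ 0.359 -0.687  0.779] [([329, 78, 12, 10, 105], [334.7, 82.4]), ([260, 137, 7, 20, 99], [263.0, 146.4]), ([421, 227, 26, 18, 149], [433.9, 235.4]), ([302, 234, 7, 23, 155], [305.0, 244.9])]
```

View pics/top1.png

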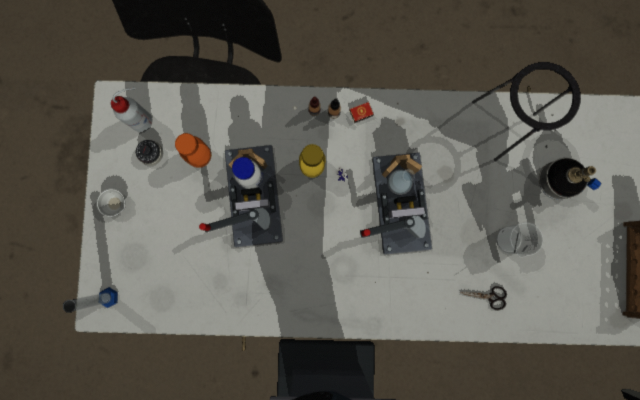

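View pics/side1.png

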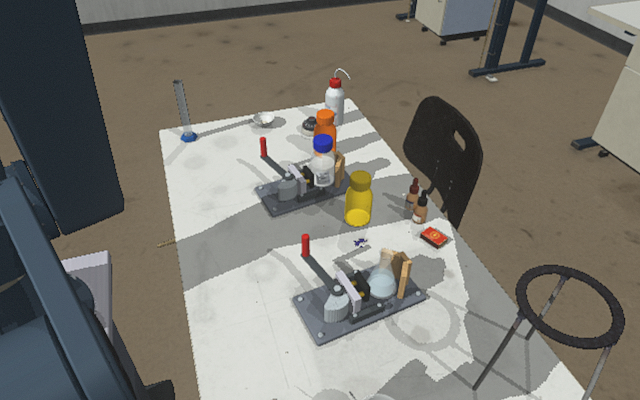

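Candidates. Handles: top (204,227), which is next to the blue cap, and (365,233), the spare beside the flask. The red cap at (119,105) and red box at (361,112) are not handles. Bottles: blue cap (245,168), orange (192,150), yellow (312,160). By the description I choose the handle at (204,227), on the blue-capped bottle's clamp. I'll check it in a close crop.

```bash
python3 - <<'E'
from h import *
c=camera("top");s=camera("side")
a=cv2.resize(c["img"][135:255,180:300],(480,480),interpolation=cv2.INTER_CUBIC)
cv2.imwrite("pics/crop1.png",a[:,:,::-1])
def tri(u,v,U,V):
    o,d=ray(c,u,v);O,D=ray(s,U,V);d/=np.linalg.norm(d);D/=np.linalg.norm(D)
    k=np.linalg.lstsq(np.c_[d,-D],O-o,rcond=None)[0];return (o+k[0]*d+O+k[1]*D)/2,np.linalg.norm(o+k[0]*d-O-k[1]*D)
print(tri(203.6,227,263,146.4))
print("top z.11",onz(c,203.6,227,.11)," side z.092",onz(s,263,146.4,.092))
h=cv2.cvtColor(c["img"],cv2.COLOR_RGB2HSV)
for n,i in(("top",c),("side",s)):
    h=cv2.cvtColor(i["img"],cv2.COLOR_RGB2HSV);m=((abs(h[...,0].astype(int)-120)<8)&(h[...,1]>170)&(h[...,2]>80)).astype(np.uint8)
    N,l,st,ce=cv2.connectedComponentsWithStats(m);print(n,[(st[j].tolist(),ce[j]) for j in range(1,N) if st[j][4]>40])
o=readout.get_obs();print(o["ee_rot"],o["eef_pos"])
E
```

```text
(array([0.55379882, 0.3154057 , 0.09028855]), np.float64(0.0016389428235353547))
top z.11 [0.55203658 0.31093795 0.11      ]  side z.092 [0.55411936 0.31276523 0.092     ]
top [([232, 158, 22, 21, 355], array([242.72394366, 167.84788732]))]
side [([314, 134, 18, 19, 222], array([321.3963964 , 141.53153153]))]
[[ 9.13191074e-01  4.07531602e-01 -2.35602024e-04]
 [ 4.07531668e-01 -9.13190849e-01  6.42648286e-04]
 [ 4.67498731e-05 -6.82875964e-04 -9.99999766e-01]] [ 0.22411224 -0.50203331  0.19652838]
```

View pics/crop1.png

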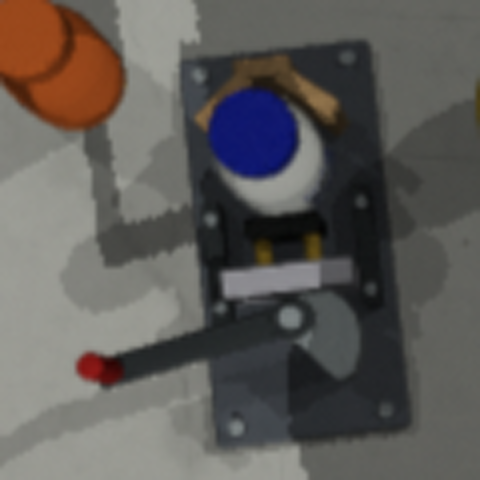

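The crop shows the blue-capped bottle in its clamp, with the handle at crop (95,368), pivot (290,317) and yellow pins at (263,250) and (314,245). So the choice is confirmed. Next I'll work out the geometry and the approach.

```bash
cat >> h.py <<'E'
def yaw(R): return np.arctan2(R[1,1],R[0,1])   # world angle of tool y (tool pointing down)
def rows(p,R,targets):
    """targets: (xyz, yaw rad) per row -> travel mm, rot"""
    from scipy.spatial.transform import Rotation as Ro
    p=np.array(p);R=np.array(R);T=[];W=[]
    for q,a in targets:
        N=np.array([[-np.sin(a+np.pi),np.cos(a),0],[np.cos(a+np.pi)*-1*-1,np.sin(a),0],[0,0,-1]]).T if 0 else np.c_[[np.sin(a),-np.cos(a),0],[np.cos(a),np.sin(a),0],[0,0,-1]]
        T.append((R.T@(np.array(q)-p)*1000).round(1).tolist());W.append(Ro.from_matrix(R.T@N).as_rotvec().round(4).tolist());p=np.array(q);R=N
    print("travel",T,"\nrot",W)
E
sed -i 's/N=np.array.*if 0 else /N=/' h.py
python3 - <<'E'
from h import *
c=camera("top");f=lambda u,v,z:onz(c,180+u/4,135+v/4,z)[:2]
S=[f(*p,.012) for p in((199,76),(347,57),(386,410),(236,428))]
u=(S[0]+S[1]-S[2]-S[3]);u/=np.linalg.norm(u);ctr=(sum(S))/4
P=f(290,317,.072);H=np.array([.553,.312]);cap=onz(c,242.7,167.8,.131+.012)[:2]
print("u",u,"pivot",P,"cap",cap,"r",np.linalg.norm(H-P),"cap along",(cap-P)@u,"lat",(cap-P)@[-u[1],u[0]])
n=np.array([-u[1],u[0]]);d=H-P
print("theta",np.arctan2(-d@u,d@n), "pivot lateral of plate ctr",(P-ctr)@n)
o=readout.get_obs();y0=yaw(o["ee_rot"]);p0=o["eef_pos"];y1=np.arctan2(-u[1],-u[0])
print(np.degrees(y0),np.degrees(np.arctan2(d[1],d[0])))
q=np.array([.553,.312,.215]);y1=np.arctan2(d[1],d[0])-np.pi/2
print(np.degrees(y1));k=16
rows(p0,o["ee_rot"],[(p0+(q-p0)*i/k,y0+(y1-y0)*i/k) for i in range(1,k+1)])
E
```

```text
u [0.98937766 0.14536795] pivot [0.5866126  0.20718699] cap [0.68322736 0.22374234] r 0.1100707660876481 cap along 0.09799510095231367 lat 0.0023347988823672495
theta 0.16444487328682109 pivot lateral of plate ctr -0.0007782614182755315
-65.94448820530498 107.78058394464303
17.780583944643027Traceback (most recent call last):
  File "<stdin>", line 13, in <module>
  File "h.py", line 21, in rows
    T.append((R.T@(np.array(q)-p)*1000).round(1).tolist());W.append(Ro.from_matrix(R.T@N).as_rotvec().round(4).tolist());p=np.array(q);R=N
                                                                    ~~~~~~~~~~~~~~^^^^^^^
  File "scipy/spatial/transform/_rotation.pyx", line 1143, in scipy.spatial.transform._rotation.Rotation.from_matrix
ValueError: Non-positive determinant (left-handed or null coordinate frame) in rotation matrix 0: [[-9.95832321e-01  9.12029955e-02 -5.00873312e-05]
 [ 9.12029634e-02  9.95832221e-01  4.55753244e-04]
 [-9.14446393e-05 -4.49285697e-04  9.99999895e-01]].
```

```bash
sed -i 's/\[np.sin(a),-np.cos(a),0\]/[-np.sin(a),np.cos(a),0]/' h.py
python3 - <<'E'
from h import *
o=readout.get_obs();y0=yaw(o["ee_rot"]);p0=o["eef_pos"]
q=np.array([.553,.312,.215]);y1=np.radians(17.8);k=16
rows(p0,o["ee_rot"],[(p0+(q-p0)*i/k,y0+(y1-y0)*i/k) for i in range(1,k+1)])
E
```

```text
travel [[39.5, -38.1, -1.1], [42.8, -34.3, -1.1], [45.8, -30.3, -1.1], [48.3, -26.0, -1.1], [50.5, -21.5, -1.1], [52.3, -16.8, -1.1], [53.6, -11.9, -1.1], [54.4, -7.0, -1.1], [54.8, -2.0, -1.1], [54.8, 3.0, -1.1], [54.3, 8.0, -1.1], [53.3, 12.9, -1.1], [51.9, 17.7, -1.1], [50.1, 22.4, -1.1], [47.8, 26.9, -1.1], [45.2, 31.1, -1.1]] 
rot [[-0.0005, -0.0001, -0.0914], [0.0, 0.0, -0.0914], [0.0, 0.0, -0.0914], [0.0, 0.0, -0.0914], [0.0, 0.0, -0.0914], [0.0, 0.0, -0.0914], [0.0, 0.0, -0.0914], [0.0, 0.0, -0.0914], [0.0, 0.0, -0.0914], [0.0, 0.0, -0.0914], [0.0, 0.0, -0.0914], [0.0, 0.0, -0.0914], [0.0, 0.0, -0.0914], [0.0, 0.0, -0.0914], [0.0, 0.0, -0.0914], [0.0, 0.0, -0.0914]]
```

Call:
apply_moves(travel=[[39.5,-38,-1],[43,-34.5,-1],[46,-30.5,-1],[48.5,-26,-1],[50.5,-21.5,-1],[52.5,-17,-1],[53.5,-12,-1],[54.5,-7,-1]], rot=[[0,0,-0.0914],[0,0,-0.0914],[0,0,-0.0914],[0,0,-0.0914],[0,0,-0.0914],[0,0,-0.0914],[0,0,-0.0914],[0,0,-0.0914]], claw=60, newtons=10)

```text
clock: 1.25
eef_pos: [0.3891, -0.0924, 0.2051]
ee_rot: [[0.405, 0.914, 0.001], [0.914, -0.405, -0.0], [0.0, 0.001, -1.0]]
wrist_force: [0.5, -0.6, -0.3]
gripper_width: 0.641
gripper_force: 0.0
```

Call:
apply_moves(travel=[[55,-2,-1],[55,3,-1],[54.5,8,-1],[53.5,13,-1],[52,17.5,-1],[50,22.5,-1],[48,27,-1],[45,31,-1]], rot=[[0,0,-0.0914],[0,0,-0.0914],[0,0,-0.0914],[0,0,-0.0914],[0,0,-0.0914],[0,0,-0.0914],[0,0,-0.0914],[0,0,-0.0914]])

```text
clock: 2.25
eef_pos: [0.5534, 0.3155, 0.2127]
ee_rot: [[-0.309, 0.951, -0.0], [0.951, 0.309, -0.0], [-0.0, -0.0, -1.0]]
wrist_force: [0.7, -1.2, 0.8]
gripper_width: 0.644
gripper_force: 0.0
```

Call:
apply_moves(travel=[[0,0,0],[0,0,0]], rot=[[0,0,0],[0,0,0]])

```text
clock: 2.5
eef_pos: [0.5526, 0.3131, 0.2124]
ee_rot: [[-0.306, 0.952, -0.001], [0.952, 0.306, -0.001], [-0.0, -0.001, -1.0]]
wrist_force: [1.1, -1.0, -0.4]
gripper_width: 0.645
gripper_force: 0.0
```

```bash
python3 - <<'E'
from h import *
w=camera("wrist");save(w,"w1.png");o=readout.get_obs()
V=w["view"];C=-V[:3,:3].T@V[:3,3]
print(o["clock"],o["eef_pos"],np.degrees(yaw(o["ee_rot"])),o["gripper_width"],"cam",C,V[:3,:3].round(2).tolist(),w["fx"],reds(w))
E
```

```text
2.55 [0.55270179 0.31275936 0.21273813] 17.77361287317211 0.6438264284889924 cam [0.52968682 0.38728963 0.39997282] [[0.95, 0.31, -0.0], [0.3, -0.91, 0.28], [0.08, -0.26, -0.96]] 309.70691628693146 [([580, 93, 26, 31, 654], [592.0, 108.0]), ([312, 172, 15, 26, 324], [318.5, 184.8])]
```

View pics/w1.png

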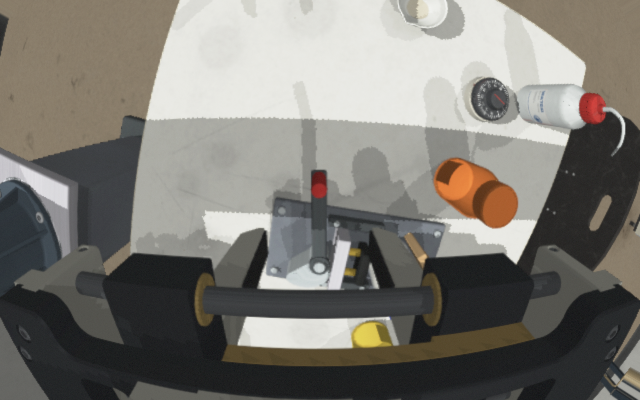

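The wrist view shows the handle at (318,185) in line between the fingers, with the pivot at (319,267). I'll check both with fisheye rays.

```bash
cat >> h.py <<'E'
def fz(c,u,v,z):
    x,y=u-c["cx"],v-c["cy"];r=np.hypot(x,y);t=r/c["fx"];R=c["view"][:3,:3]
    d=R.T@np.array([np.sin(t)*x/r,np.sin(t)*y/r,np.cos(t)]);o=-R.T@c["view"][:3,3];return o+d*(z-o[2])/d[2]
E
python3 - <<'E'
from h import *
w=camera("wrist")
print("top",fz(w,318.5,190,.118),"mid",fz(w,318.5,185,.1),"pivot",fz(w,319,267,.072))
o=readout.get_obs()
rows(o["eef_pos"],o["ee_rot"],[([.553,.312,.076],np.radians(17.8))])
E
```

```text
top [0.55365959 0.31421985 0.118     ] mid [0.55359399 0.3145192  0.1       ] pivot [0.58763422 0.21113733 0.072     ]
travel [[-0.6, 0.0, 137.0]] 
rot [[-0.0002, 0.0002, -0.0007]]
```

Call:
apply_moves(travel=[[0,0.5,40],[0,0,40],[0,0,30],[0,0,18],[0,0,8],[0,0,0]], rot=[[0,0,0],[0,0,0],[0,0,0],[0,0,0],[0,0,0],[0,0,0]])

```text
clock: 3.35
eef_pos: [0.5537, 0.3137, 0.0773]
ee_rot: [[-0.306, 0.952, 0.0], [0.952, 0.306, 0.0], [0.0, 0.0, -1.0]]
wrist_force: [1.3, -0.0, 0.5]
gripper_width: 0.644
gripper_force: 0.0
```

Call:
apply_moves(travel=[[0,0,0],[0,0,0],[0,0,0],[0,0,0],[0,0,0],[0,0,0]], rot=[[0,0,0],[0,0,0],[0,0,0],[0,0,0],[0,0,0],[0,0,0]], claw=0, newtons=20)

```text
clock: 4.1
eef_pos: [0.5534, 0.3139, 0.0769]
ee_rot: [[-0.306, 0.952, -0.0], [0.952, 0.306, 0.0], [0.0, -0.0, -1.0]]
wrist_force: [-1.0, -0.1, 1.8]
gripper_width: 0.169
gripper_force: 20.0
```

```bash
python3 - <<'E'
from h import *
o=readout.get_obs();p=o["eef_pos"];print(o["clock"],p,o["gripper_width"]*93,o["gripper_force"],o["wrist_force"])
P=np.array([.587,.209]);d=p[:2]-P;r=np.hypot(*d);a0=np.arctan2(d[1],d[0]);y0=yaw(o["ee_rot"]);print(r,np.degrees(a0),np.degrees(y0))
k=np.radians(5)
rows(p,o["ee_rot"],[([*(P+r*np.array([np.cos(a0+k*i),np.sin(a0+k*i)])),p[2]],y0+k*i) for i in range(1,5)])
E
```

```text
4.1 [0.55342444 0.31387542 0.07687427] 15.747627160846736 20.000102519989014 [-0.95768747 -0.07780968  1.79435935]
0.1101188954995548 107.75231458605774 17.842052737006355
travel [[-0.4, -9.6, 0.0], [-0.4, -9.6, 0.0], [-0.4, -9.6, 0.0], [-0.4, -9.6, 0.0]] 
rot [[-0.0001, -0.0, -0.0873], [0.0, 0.0, -0.0873], [0.0, 0.0, -0.0873], [0.0, 0.0, -0.0873]]
```

Call:
apply_moves(travel=[[-0.4,-9.6,0],[-0.4,-9.6,0],[-0.4,-9.6,0],[-0.4,-9.6,0],[-0.4,-9.6,0],[-0.4,-9.6,0],[-0.4,-9.6,0],[-0.4,-9.6,0]], rot=[[0,0,-0.0873],[0,0,-0.0873],[0,0,-0.0873],[0,0,-0.0873],[0,0,-0.0873],[0,0,-0.0873],[0,0,-0.0873],[0,0,-0.0873]])

```text
clock: 5.1
eef_pos: [0.4941, 0.2678, 0.0769]
ee_rot: [[-0.848, 0.53, 0.001], [0.53, 0.848, 0.001], [-0.0, 0.001, -1.0]]
wrist_force: [3.6, 1.7, -2.2]
gripper_width: 0.165
gripper_force: 20.0
```

```bash
python3 - <<'E'
from h import *
o=readout.get_obs();p=o["eef_pos"]
P=np.array([.587,.209]);d=p[:2]-P;a=np.arctan2(d[1],d[0])
print(o["clock"],p,"theta",.16+a-np.radians(107.75),np.hypot(*d),o["wrist_force"],o["gripper_force"])
w=camera("wrist");c=camera("top")
A=cv2.resize(c["img"][140:240,200:300],(400,400),interpolation=cv2.INTER_CUBIC);B=cv2.resize(w["img"][100:350,200:450],(400,400),interpolation=cv2.INTER_CUBIC)
cv2.imwrite("pics/b1.png",np.hstack([A,B])[:,:,::-1])
E
```

```text
5.1 [0.49408116 0.26783615 0.07686293] theta 0.856526598149814 0.10998000960742207 [ 3.59776337  1.74595819 -2.1791597 ] 20.000008642673492
```

View pics/b1.png

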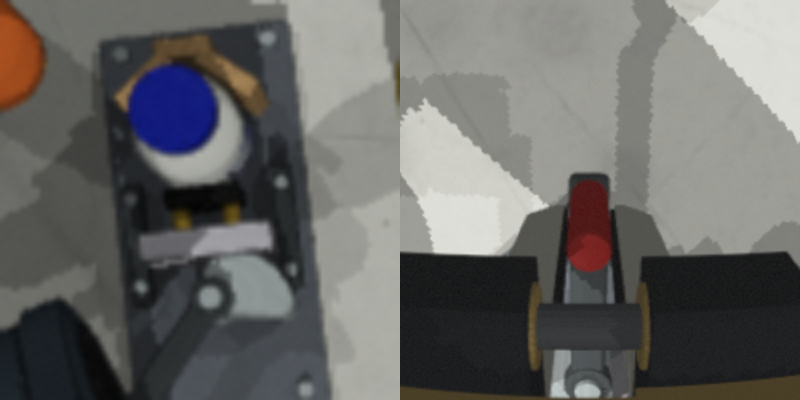

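The lever follows. In the left half (top camera), the pins at (182,218) and (232,213) are still visible and the cap is at (174,109). I'll measure the cap's shift and the yellow pin length against the start.

```bash
cat >> h.py <<'E'
UD=np.array([.9894,.1454]);PV=np.array([.587,.209])
def meas(c,img=None):
    img=c["img"] if img is None else img
    h=cv2.cvtColor(img,cv2.COLOR_RGB2HSV);m=((abs(h[...,0].astype(int)-120)<8)&(h[...,1]>170)&(h[...,2]>80))
    m[:,:225]=0;m[:,265:]=0;m[:150]=0;m[190:]=0
    v,u=np.nonzero(m);cap=onz(c,u.mean(),v.mean(),.143)[:2]-PV
    # profiles along jaw axis (z~.045) through the pins and the midline
    g=cv2.cvtColor(img,cv2.COLOR_RGB2LAB).astype(np.float32);n=np.array([-UD[1],UD[0]]);s=np.arange(.01,.085,.001)
    b=np.zeros(len(s))
    for l in np.arange(-.025,.026,.001):
        q=[proj(c,[*(PV+UD*t+n*l),.045]) for t in s]
        b+=cv2.remap(g[...,2],np.float32([[x[0] for x in q]]),np.float32([[x[1] for x in q]]),cv2.INTER_CUBIC)[0]-128
    y=np.clip(b-b.min()-.15*np.ptp(b),0,None);k=b>(b.min()+b.max())/2
    print("cap along %.4f lat %.4f"%(cap@UD,cap@n),"pins half-max from %.3f to %.3f"%(s[k].min(),s[k].max()),"sum %.0f"%y.sum(),"centroid %.4f"%((s*y).sum()/y.sum()),"maxb %.0f"%b.max())
E
python3 - <<'E'
from h import *
c=camera("top")
meas(c,cv2.imread("pics/top1.png")[:,:,::-1].copy());meas(c)
E
```

```text
cap along 0.0972 lat 0.0006 pins half-max from 0.037 to 0.051 sum 10289 centroid 0.0506 maxb 572
cap along 0.0993 lat 0.0003 pins half-max from 0.046 to 0.057 sum 7984 centroid 0.0569 maxb 583
```

Call:
apply_moves(travel=[[-0.4,-9.6,0],[-0.4,-9.6,0],[0,0,0]], rot=[[0,0,-0.0873],[0,0,-0.0873],[0,0,0]])

```text
clock: 5.62
eef_pos: [0.4851, 0.2505, 0.0769]
ee_rot: [[-0.925, 0.379, -0.0], [0.379, 0.925, -0.0], [0.0, -0.001, -1.0]]
wrist_force: [0.7, -1.3, -0.4]
gripper_width: 0.163
gripper_force: 20.0
```

```bash
python3 - <<'E'
from h import *
o=readout.get_obs();d=o["eef_pos"][:2]-PV
print("theta",.16+np.arctan2(d[1],d[0])-np.radians(107.75),o["wrist_force"])
c=camera("top");meas(c);s=camera("side")
A=cv2.resize(c["img"][145:225,215:295],(400,400),interpolation=cv2.INTER_CUBIC);B=cv2.resize(s["img"][125:215,250:350],(444,400),interpolation=cv2.INTER_CUBIC)[:,:400]
cv2.imwrite("pics/b2.png",np.hstack([A,B])[:,:,::-1])
E
```

```text
theta 1.0343056077344872 [ 0.67865453 -1.34993543 -0.40910867]
cap along 0.0996 lat -0.0001 pins half-max from 0.049 to 0.057 sum 6411 centroid 0.0591 maxb 516
```

View pics/b2.png

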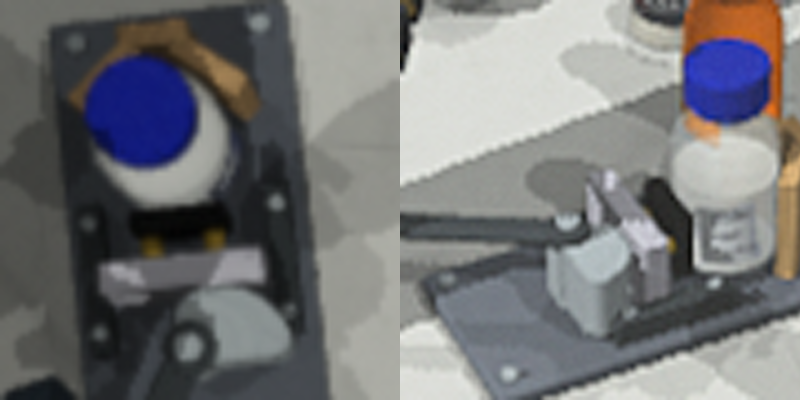

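The cap has stopped moving and only the pins get shorter: 14 mm down to 8 mm at half-maximum, so the spring is about 6–7 mm in. The picture shows the bottle upright in the V-stop. Time to let go and lift away.

Call:
apply_moves(travel=[[0,0,0],[0,0,0],[0,0,0],[0,0,0]], rot=[[0,0,0],[0,0,0],[0,0,0],[0,0,0]], claw=45)

```text
clock: 6.22
eef_pos: [0.4851, 0.2508, 0.0768]
ee_rot: [[-0.926, 0.377, 0.0], [0.377, 0.926, 0.0], [-0.0, 0.0, -1.0]]
wrist_force: [-0.2, 0.2, -0.7]
gripper_width: 0.48
gripper_force: 0.0
```

Call:
apply_moves(travel=[[0,0,-15],[0,0,-30],[0,0,-40],[0,0,-40],[0,0,-20],[0,0,0],[0,0,0]], rot=[[0,0,0],[0,0,0],[0,0,0],[0,0,0],[0,0,0],[0,0,0],[0,0,0]])

```text
clock: 7.1
eef_pos: [0.4847, 0.2505, 0.2212]
ee_rot: [[-0.926, 0.377, -0.001], [0.377, 0.926, -0.0], [0.001, -0.001, -1.0]]
wrist_force: [-0.5, -0.7, -0.6]
gripper_width: 0.479
gripper_force: 0.0
```

```bash
python3 - <<'E'
from h import *
o=readout.get_obs();print(o["clock"],o["eef_pos"],o["wrist_force"])
c=camera("top");meas(c);w=camera("wrist")
print([(r[1],fz(w,*r[1],.1)) for r in reds(w)])
A=cv2.resize(c["img"][140:260,190:310],(400,400),interpolation=cv2.INTER_CUBIC);B=cv2.resize(w["img"],(640,400))[:,140:540]
cv2.imwrite("pics/b3.png",np.hstack([A,B])[:,:,::-1])
E
```

```text
7.1 [0.48468838 0.25048302 0.22121996] [-0.45541165 -0.6760875  -0.57896873]
cap along 0.0957 lat -0.0040 pins half-max from 0.049 to 0.058 sum 6888 centroid 0.0599 maxb 524
[([318.3, 184.0], array([0.48541436, 0.25181983, 0.1       ]))]
```

View pics/b3.png

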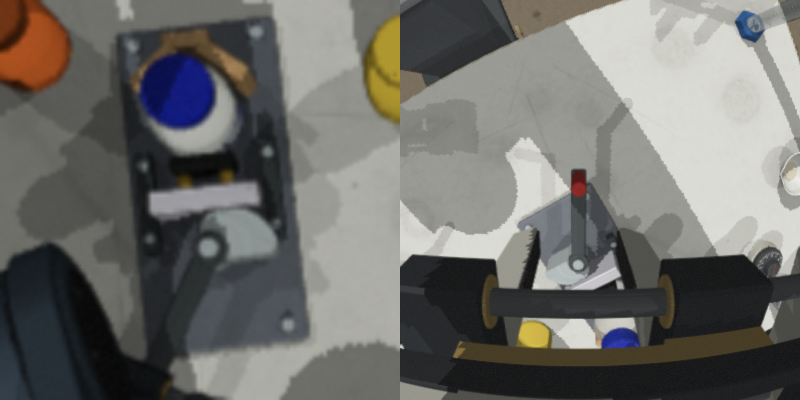

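The handle, at wrist pixel (718,184), stayed where it was released. The pins are still half in, and the cap's apparent shift is only a shadow cutting its colour mask. Handing in.

```bash
python3 -c "
from cell import arm;print(arm.sign_off())"
```

```text
the job is handed in; nothing more can be done
None
```

The job is handed in: the blue-capped bottle's lever is at about 1.03 rad, its pad spring is an estimated 6–7 mm pressed in, the bottle is upright in the V-stop, the gripper is clear and the other clamp was not touched; the hand-in gave no verdict.

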